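# Scrape a kiln shelf clean between firings

### The job

Clean the kiln shelf before the firing: first move all the cups off it and stand them upright on the wooden board beside it. Then take the scraper by its handle and wipe all the loose chips over the edge of the shelf into the scrap tray (leave the chips to the scraper, do not touch them with the fingers on the shelf). Put the scraper back flat on its cork mat and set the cups back upright on the clean shelf, none touching another, leaving the jar, the brush tin and the kiln prop where they are.

Things in the scene. Friction and masses are not known exactly. Their poses are not given: they have to be found in the camera images.
- kiln_shelf: Dark grey kiln shelf, a flat slab without a rim, 240 (x) by 280 (y) mm and 17 mm thick, fixed, standing on three short props: its top is 50 mm above the table, its underside 33 mm. Origin on the table under the slab's centre; z up, x and y along its sides.
- ware_board: Plain pale wooden plank on two dark battens along one of the shelf's two 240 mm sides (left or right, it changes), fixed, 320 (x) by 150 (y) mm, 18 mm thick, its top 50 mm above the table, level with the shelf. Origin on the table under its centre, x along its length, z up. Its axes are parallel to the kiln shelf's and its centre is about 220 mm from the shelf's centre along y.
- scrap_tray: Shallow open steel tray for scrap on the other side of the shelf, fixed on the table, 290 (x) by 180 (y) mm, walls 28 mm high and 3 mm thick, floor 3 mm thick. Its near wall is tucked 10 mm under the shelf's edge, so that what is pushed over that edge drops into it. Origin at the centre of its underside; axes parallel to the shelf's.
- cork_mat: Cork mat where the scraper is kept, fixed, 180 (x) by 120 (y) mm, 8 mm thick, far to the left or right. Origin at the centre of its underside, z up.
- scraper: Scraper: a flat-bottomed dark green-grey abrasive rubbing block, 90 (x) by 38 (y) by 26 (z) mm, with a wooden handle bar on top, 74 (x) by 24 (y) mm, its top 62 mm above the block's underside (so the handle runs from 26 to 62 mm). About 0.3 kg. Origin at the centre of the underside, x along its length, z up.
- glaze_jar: Bystander: closed grey-green jar with a white lid, 72 mm across, 85 mm high, loose, beyond the shelf. Origin at the centre of its underside.
- brush_tin: Bystander: red tin with a yellow band, 74 mm across and 100 mm high, with brushes standing in it up to about 215 mm, loose, on the other side of the table from the cork mat. Origin at the centre of its underside.
- kiln_prop: Bystander: buff fireclay post, 40 mm across, 75 mm high, loose, beyond the shelf. Origin at the centre of its underside.
- cup0: Round grey fired clay cup, open at the top, 58 mm high, foot 38 mm across, widest (63 mm) 30 mm above the foot, rim 55 mm across, wall 4 mm, about 0.11 kg; one of three or four standing on the shelf. Origin at the centre of its foot, z up. At the start at least 25 mm is free on both of its sides along the shelf's y, but for chips, which fingertips kept 12 mm above the shelf pass over.
- cup1: Round grey fired clay cup, open at the top, 58 mm high, foot 38 mm across, widest (63 mm) 30 mm above the foot, rim 55 mm across, wall 4 mm, about 0.11 kg; one of three or four standing on the shelf. Origin at the centre of its foot, z up. At the start at least 25 mm is free on both of its sides along the shelf's y, but for chips, which fingertips kept 12 mm above the shelf pass over.
- cup2: Round grey fired clay cup, open at the top, 58 mm high, foot 38 mm across, widest (63 mm) 30 mm above the foot, rim 55 mm across, wall 4 mm, about 0.11 kg; one of three or four standing on the shelf. Origin at the centre of its foot, z up. At the start at least 25 mm is free on both of its sides along the shelf's y, but for chips, which fingertips kept 12 mm above the shelf pass over.
- cup3: Round grey fired clay cup, open at the top, 58 mm high, foot 38 mm across, widest (63 mm) 30 mm above the foot, rim 55 mm across, wall 4 mm, about 0.11 kg; one of three or four standing on the shelf. Origin at the centre of its foot, z up. At the start at least 25 mm is free on both of its sides along the shelf's y, but for chips, which fingertips kept 12 mm above the shelf pass over.
- chip0: White hard chip of old kiln wash, about 25 by 20 mm and 10 mm thick, 11 g; one of four to six lying loose on the shelf between the cups. Origin at the centre of its underside (as it first lies).
- chip1: White hard chip of old kiln wash, about 25 by 20 mm and 10 mm thick, 11 g; one of four to six lying loose on the shelf between the cups. Origin at the centre of its underside (as it first lies).
- chip2: White hard chip of old kiln wash, about 25 by 20 mm and 10 mm thick, 11 g; one of four to six lying loose on the shelf between the cups. Origin at the centre of its underside (as it first lies).
- chip3: White hard chip of old kiln wash, about 25 by 20 mm and 10 mm thick, 11 g; one of four to six lying loose on the shelf between the cups. Origin at the centre of its underside (as it first lies).
- chip4: White hard chip of old kiln wash, about 25 by 20 mm and 10 mm thick, 11 g; one of four to six lying loose on the shelf between the cups. Origin at the centre of its underside (as it first lies).
- chip5: White hard chip of old kiln wash, about 25 by 20 mm and 10 mm thick, 11 g; one of four to six lying loose on the shelf between the cups. Origin at the centre of its underside (as it first lies).

How it is judged (in metres and radians):
On the way, in this order (a step that is already met when the one before it is completed fails the run):
1. all the cups stand upright on the wooden board (x of cup0 in the frame of ware_board between -0.15 and 0.15 m and y of cup0 in the frame of ware_board between -0.068 and 0.068 m and height (world z) of cup0 between 0.044 and 0.056 m and angle between each of cup0, cup1, cup2, cup3's own z axis and vertical below 0.15 rad and linear speed of each of cup0, cup1, cup2, cup3 below 0.03 m/s and x of cup1 in the frame of ware_board between -0.15 and 0.15 m and y of cup1 in the frame of ware_board between -0.068 and 0.068 m and height (world z) of cup1 between 0.044 and 0.056 m and x of cup2 in the frame of ware_board between -0.15 and 0.15 m and y of cup2 in the frame of ware_board between -0.068 and 0.068 m and height (world z) of cup2 between 0.044 and 0.056 m and x of cup3 in the frame of ware_board between -0.15 and 0.15 m and y of cup3 in the frame of ware_board between -0.068 and 0.068 m and height (world z) of cup3 between 0.044 and 0.056 m), for 0.2 s.
2. the scraper is set down on the cleared shelf (x of scraper in the frame of kiln_shelf between -0.13 and 0.13 m and y of scraper in the frame of kiln_shelf between -0.16 and 0.16 m and height (world z) of scraper between 0.044 and 0.058 m and angle between scraper's own z axis and vertical below 0.25 rad), for 0.1 s.
3. all the chips lie in the scrap tray (x of chip0 in the frame of scrap_tray between -0.142 and 0.142 m and y of chip0 in the frame of scrap_tray between -0.085 and 0.085 m and height (world z) of each of chip0, chip1, chip2, chip3, chip4, chip5 below 0.03 m and linear speed of each of chip0, chip1, chip2, chip3, chip4, chip5 below 0.03 m/s and x of chip1 in the frame of scrap_tray between -0.142 and 0.142 m and y of chip1 in the frame of scrap_tray between -0.085 and 0.085 m and x of chip2 in the frame of scrap_tray between -0.142 and 0.142 m and y of chip2 in the frame of scrap_tray between -0.085 and 0.085 m and x of chip3 in the frame of scrap_tray between -0.142 and 0.142 m and y of chip3 in the frame of scrap_tray between -0.085 and 0.085 m and x of chip4 in the frame of scrap_tray between -0.142 and 0.142 m and y of chip4 in the frame of scrap_tray between -0.085 and 0.085 m and x of chip5 in the frame of scrap_tray between -0.142 and 0.142 m and y of chip5 in the frame of scrap_tray between -0.085 and 0.085 m), for 0.2 s.
At the end, for the whole second after the job is handed in: Every cup upright (0.15 rad) on the shelf, its centre 12 mm or more inside the edges, centres over 64 mm apart; every chip in the scrap tray below its rim; the scraper flat (0.12 rad) on the cork mat, its centre within 55 mm along and 45 mm across of the mat's centre; all at rest (all of step 3 and x of cup0 in the frame of kiln_shelf between -0.108 and 0.108 m and y of cup0 in the frame of kiln_shelf between -0.128 and 0.128 m and height (world z) of cup0 between 0.044 and 0.056 m and angle between each of cup0, cup1, cup2, cup3's own z axis and vertical below 0.15 rad and linear speed of each of cup0, cup1, cup2, cup3, scraper below 0.03 m/s and x of cup1 in the frame of kiln_shelf between -0.108 and 0.108 m and y of cup1 in the frame of kiln_shelf between -0.128 and 0.128 m and height (world z) of cup1 between 0.044 and 0.056 m and x of cup2 in the frame of kiln_shelf between -0.108 and 0.108 m and y of cup2 in the frame of kiln_shelf between -0.128 and 0.128 m and height (world z) of cup2 between 0.044 and 0.056 m and x of cup3 in the frame of kiln_shelf between -0.108 and 0.108 m and y of cup3 in the frame of kiln_shelf between -0.128 and 0.128 m and height (world z) of cup3 between 0.044 and 0.056 m and horizontal distance between cup0 and cup1 above 0.064 m and horizontal distance between each of cup0, cup1 and cup2 above 0.064 m and horizontal distance between each of cup0, cup1, cup2 and cup3 above 0.064 m and x of scraper in the frame of cork_mat between -0.055 and 0.055 m and y of scraper in the frame of cork_mat between -0.045 and 0.045 m and height (world z) of scraper below 0.014 m and angle between scraper's own z axis and vertical below 0.12 rad); the robot touches nothing.
It fails at once if a chip was handled with the fingers on the shelf instead of being scraped off ((contact force between the fingers and chip0 above 0.5 N and height (world z) of chip0 above 0.042 m and y of chip0 in the frame of kiln_shelf between -0.145 and 0.145 m) or (contact force between the fingers and chip1 above 0.5 N and height (world z) of chip1 above 0.042 m and y of chip1 in the frame of kiln_shelf between -0.145 and 0.145 m) or (contact force between the fingers and chip2 above 0.5 N and height (world z) of chip2 above 0.042 m and y of chip2 in the frame of kiln_shelf between -0.145 and 0.145 m) or (contact force between the fingers and chip3 above 0.5 N and height (world z) of chip3 above 0.042 m and y of chip3 in the frame of kiln_shelf between -0.145 and 0.145 m) or (contact force between the fingers and chip4 above 0.5 N and height (world z) of chip4 above 0.042 m and y of chip4 in the frame of kiln_shelf between -0.145 and 0.145 m) or (contact force between the fingers and chip5 above 0.5 N and height (world z) of chip5 above 0.042 m and y of chip5 in the frame of kiln_shelf between -0.145 and 0.145 m)).
It fails at once if the jar, the brush tin or the kiln prop was moved (distance of any of glaze_jar, brush_tin, kiln_prop from where it was at the start of the episode above 0.025 m).
Of cup0, cup1, cup2, cup3 only 3 to 4 are there at a start; the rules pass over those that are not, and their reading is None.
Of chip0, chip1, chip2, chip3, chip4, chip5 only 4 to 6 are there at a start; the rules pass over those that are not, and their reading is None.
At some moment in a run one of chip0, chip1, chip2, chip3, chip4, chip5, scraper may be knocked a few centimetres aside while the robot is not near it.
Once in a run the grip may slacken for a moment while it holds something.
It also fails if it takes over 208 s, if anything falls off the work surface, if the arm or the gripper's body presses on something with over 40 N, if the wrist force passes 120 N, or if a joint passes its speed limit or range.

### The arm

A 6-joint arm with a two-finger parallel gripper is mounted at the origin on the work surface. World frame = base frame: x ahead of the robot, y to its left, z up, the work surface at z = 0. Lengths are in mm, angles in rad, forces in N, time in s.
With the tool pointing down it reaches from about 300 to 750 mm from the base axis. Payload 8.5 kg.
Tool frame: the origin (TCP) lies midway between the tips of the shut fingers; the grasp point (between the pads) lies 19 mm behind it; z points along the fingers, y is the line along which they close (so a half turn about z gives the same grasp; the last joint's range is limited). The gripper opens to 88 mm and grips with 3 to 60 N. Pads are 18 mm wide; open, the fingers measure 123 mm over their backs; the gripper's body (75 mm by 187 mm) begins 45 mm behind the grasp point.
Start: joints at [1.125, 0.381, 1.297, -0, 1.464, -0.215], TCP at [125.808, 535.4, 238.748] pointing down, gripper open.
Joint ranges: [-3.11, 3.11], [-0.89, 2.33], [0.22, 2.48], [-1.42, 4.56], [0.17, 2.85], [-2.88, 2.88]. Speed limits (rad/s): [2.39, 2.39, 3.14, 3.14, 3.14, 3.14].

### API

Orientations are given as [roll, pitch, yaw] about the fixed x, y, z axes, in that order (R = Rz(yaw) Ry(pitch) Rx(roll)).
In Python, from workcell import manip, eyes, finish_job gives the robot as it stands. Calls block until the motion is done:
- manip.movep(position, orientation): joint-space move of the TCP to a pose.
- manip.move_linear(position, speed=150, attitude=None, stop_force=None): straight line of the TCP; attitude=None keeps the orientation; speed is the mean speed in mm/s. With stop_force (N) it stops when the force on the tool has changed by that much, and returns True; else False.
- manip.goto_joints(angles): joint-space move.
- manip.move_gripper(opening): opening from 0.0 (shut) to 1.0 (fully open); the grip force is fixed at half the most; returns when the fingers have stopped.
- manip.hold(seconds).
- manip.ik(position, orientation): joint angles nearest the present ones, or None.
- manip.sense(): the state.
- eyes.snapshot(name): name is "scene" or "top"; returns (picture, depth): 384x512x3 uint8, red, green, blue; 384x512 float32, mm along the optical axis (not along the pixel's ray), 0 where there is no reading.
- eyes.camera_info(name): a dict with "intrinsics" (3x3 intrinsics, pixels), "rvec" (rotation vector, rad) and "tvec" (3), from world to camera coordinates, as OpenCV has them. Camera axes: x right, y down, z forward; pixel columns grow to the right and rows downward; lengths in mm; the calibration is good to about 2 mm. A picture is of the moment at which its call begins. camera_info takes no time and is no camera call.
A pose or a line that the arm cannot do raises manip.MotionError and nothing moves.
- finish_job(): hands the job in; it is judged then, once.
Trained networks look in the newest picture that a camera, given by its name, has taken for a name from the list of things; names that differ only in an ending like _2 or _b are one class to them, and where a whole thing is asked for, a point or a joint stands for the part that bears it (a point fixed in the world has none). Each returns a list of dicts, best first, with "score" (0 to 1); they miss things now and then, are a little off and sometimes report something else, mostly with a low value. They report only what shows in the picture. A call takes as long as a camera call.
- eyes.find_in(camera, target): "rect" ([left, top, right, bottom] in pixels, round what is visible of it).
- eyes.pinpoint(camera, target): "point" ([row, column] in pixels: a listed point, or the origin of a listed thing).
The state is a dict: "t": time; "joint_pos": joint angles; "qd": joint speeds; "joint_efforts": joint torques, N m; "position": TCP position; "ee_rot": TCP orientation; "ft_force": force on the tool from outside, world axes, zero at the start; "wrist_torque": the same for the moment, N m; "grip_width": opening from 0.0 (shut) to 1.0 (fully open); "gripper_force": force on a finger pad.
Only numpy, scipy, OpenCV 4.12 (cv2) and the standard library are available. Lean on these libraries where they do the work, as an engineer would, in place of code of your own. Each camera call takes 0.05 s, during which the arm holds its last target. There are 200 camera calls.

## Working session

There is one attempt and no reset: what is moved stays moved. The work goes in short steps, each a Python script; the robot and the scene stay as the last script left them, time stands still between calls to the robot, and variables do not carry over. Pictures are saved under pics/ and viewed, at most 14 in all, crops included, and the job is handed in when it is done.

```bash
ls; mkdir -p pics
cat > h.py <<'E'
import numpy as np, cv2
from workcell import manip, eyes, finish_job
def cam(n):
    c=eyes.camera_info(n); K=np.array(c["intrinsics"],float); R=cv2.Rodrigues(np.array(c["rvec"],float))[0]; t=np.array(c["tvec"],float).ravel(); return K,R,t
def cloud(n,depth):
    K,R,t=cam(n); v,u=np.mgrid[:depth.shape[0],:depth.shape[1]]
    p=np.stack([(u-K[0,2])/K[0,0]*depth,(v-K[1,2])/K[1,1]*depth,depth],-1)
    w=(p-t)@R; w[depth<=0]=np.nan; return w
def ray(n,rc,z):
    K,R,t=cam(n); d=R.T@np.linalg.solve(K,[rc[1],rc[0],1.]); o=-R.T@t
    return o+d*(z-o[2])/d[2]
E
python3 - <<'E'
from h import *
for n in ("scene","top"):
    p,d=eyes.snapshot(n); cv2.imwrite(f"pics/{n}0.png",p[:,:,::-1]); np.savez(f"{n}0.npz",p=p,d=d)
    K,R,t=cam(n); print(n,K.round(1).tolist(),(-R.T@t).round(),(R[2]).round(2))
    for o in "kiln_shelf ware_board scrap_tray cork_mat scraper cup0 chip0 glaze_jar brush_tin kiln_prop".split():
        print(o,[(np.round(x["point"]).tolist(),round(x["score"],2)) for x in eyes.pinpoint(n,o)])
print(manip.sense())
E
```

```text
pics
workcell.py
scene [[434.3, 0.0, 256.4], [0.0, 434.3, 194.0], [0.0, 0.0, 1.0]] [1190.  824. 1069.] [-0.4  -0.57 -0.72]
kiln_shelf [([187.0, 269.0], 0.9)]
ware_board [([149.0, 239.0], 0.75)]
scrap_tray [([224.0, 313.0], 0.58)]
cork_mat [([277.0, 362.0], 0.69), ([222.0, 313.0], 0.59)]
scraper [([279.0, 362.0], 0.55)]
cup0 [([195.0, 270.0], 0.82), ([159.0, 276.0], 0.76), ([171.0, 243.0], 0.75), ([180.0, 297.0], 0.71)]
chip0 [([170.0, 291.0], 0.61), ([191.0, 288.0], 0.57), ([171.0, 263.0], 0.54), ([160.0, 255.0], 0.48), ([186.0, 258.0], 0.43)]
glaze_jar [([233.0, 216.0], 0.56), ([275.0, 365.0], 0.43)]
brush_tin [([131.0, 212.0], 0.59), ([184.0, 298.0], 0.18)]
kiln_prop [([194.0, 196.0], 0.56), ([159.0, 258.0], 0.38), ([279.0, 364.0], 0.36)]
top [[389.8, 0.0, 248.9], [0.0, 389.8, 194.8], [0.0, 0.0, 1.0]] [ 553.   23. 1149.] [ 0.06 -0.   -1.  ]
kiln_shelf [([225.0, 269.0], 0.63), ([227.0, 300.0], 0.32)]
ware_board [([203.0, 261.0], 0.4), ([250.0, 299.0], 0.36), ([202.0, 288.0], 0.16)]
scrap_tray [([234.0, 195.0], 0.87), ([232.0, 110.0], 0.57)]
cork_mat [([231.0, 110.0], 0.71)]
scraper 
[... 392 characters left out ...]
96.0], 0.53)]
{'t': 1.1, 'joint_pos': array([ 1.12471384e+00,  3.80596998e-01,  1.29740559e+00, -7.12433844e-06,
        1.46360417e+00, -2.15320295e-01]), 'qd': array([-0.00029302, -0.00029994, -0.00045779, -0.00041814, -0.00316619,
       -0.00121011]), 'joint_efforts': array([-2.32663537e-03, -4.37796915e+01, -2.24741685e+01,  7.12935557e-02,
        3.13834974e-02,  1.54152173e-05]), 'position': array([125.80110888, 535.39729752, 238.74812413]), 'ee_rot': array([-3.14157736e+00,  3.90566325e-06,  2.91083123e+00]), 'ft_force': array([0.10923721, 0.04987919, 0.33135676]), 'wrist_torque': array([-0.02124499, -0.06169874,  0.02050899]), 'gripper_force': 0.0, 'grip_width': 1.0010735204720442}
```

Run:
```python
import cv2
a=cv2.imread("pics/top0.png")[110:310,60:440]; cv2.imwrite("pics/top0c.png",cv2.resize(a,None,fx=2.1,fy=2.1,interpolation=3))
a=cv2.imread("pics/scene0.png")[80:330,150:430]; cv2.imwrite("pics/scene0c.png",cv2.resize(a,None,fx=2.3,fy=2.3,interpolation=3))
```

```text
(no output)
```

View pics/top0c.png

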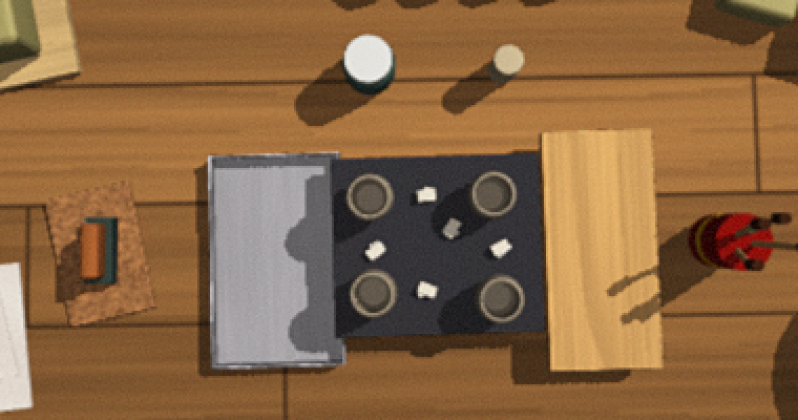

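View pics/scene0c.png

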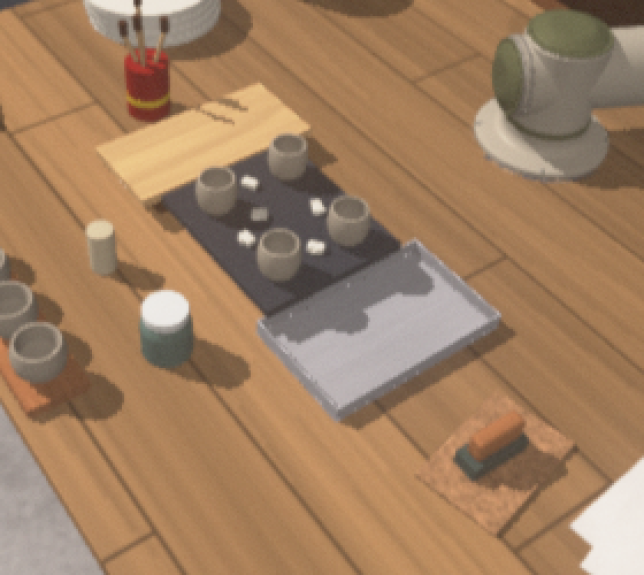

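Top view (crop ×2.1): four cups on the dark shelf at about (370,197), (493,194), (373,293), (501,298). Five chips lie between them, the one at (452,228) in shadow. The tray is left of the shelf (+y), the board right (−y), and the scraper is on the mat at far left (98,250). The scene view shows the same five chips and four cups. Next I measure from depth in both views.

```bash
cat > m.py <<'E'
from h import *
def fixed():
    z=np.load("top0.npz"); p,d=z["p"],z["d"]; w=cloud("top",d); hsv=cv2.cvtColor(p,cv2.COLOR_RGB2HSV)
    out={}
    roi=np.zeros(d.shape,bool); roi[165:300,150:400]=1
    h=(w[...,2]>42)&(w[...,2]<58)&roi
    dark=h&(hsv[...,2]<75); pale=h&(hsv[...,2]>110)&(hsv[...,1]>60)
    for n,m in (("shelf",dark),("board",pale)):
        m=cv2.morphologyEx(m.astype(np.uint8),cv2.MORPH_OPEN,np.ones((3,3)))>0
        q=w[m][:,:2].astype(np.float32); print(n,m.sum(),cv2.minAreaRect(q),np.nanmedian(w[m][:,2]))
    return w,p,d,hsv
def chips(n,p,d,b=(100,400)):
    w=cloud(n,d); hsv=cv2.cvtColor(p,cv2.COLOR_RGB2HSV)
    return w,hsv
E
python3 - <<'E'
from m import *
w,p,d,hsv=fixed()
# mat + scraper by height
roi=np.zeros(d.shape,bool); roi[185:280,70:140]=1
for lo,hi in((4,12),(20,32),(48,75)):
    m=roi&(w[...,2]>lo)&(w[...,2]<hi)
    if lo==4: m&=(hsv[...,2]<200)
    q=w[m]; print(lo,m.sum(),cv2.minAreaRect(q[:,:2].astype(np.float32)),np.median(q[:,2]))
for n in("top","scene"):
    z=np.load(n+"0.npz"); p,d=z["p"],z["d"]; w=cloud(n,d)
    m=(w[...,2]>93)&(w[...,2]<125)&(w[...,0]>350)&(w[...,0]<640)&(w[...,1]>-140)&(w[...,1]<200)
    k,l,s,c=cv2.connectedComponentsWithStats(m.astype(np.uint8))
    for i in range(1,k):
        if s[i,4]>25:
            q=w[l==i]; print(n,"rim",s[i,4],np.round(cv2.minEnclosingCircle(q[:,:2].astype(np.float32))[0]),round(cv2.minEnclosingCircle(q[:,:2].astype(np.float32))[1]),q[:,2].max().round(), np.median(q[:,2]).round())
    hsv=cv2.cvtColor(p,cv2.COLOR_RGB2HSV)
    print("tray/table z", [np.nanmedian(w[a:a+5,b:b+5,2]).round(1) for a,b in ((235,180),(290,300),(160,300))])
    m=(w[...,2]>40)&(w[...,2]<75)&(w[...,0]>330)&(w[...,0]<640)&(w[...,1]>-100)&(w[...,1]<200)&(hsv[...,2]>85)
    m&=((hsv[...,1]<60))
    k,l,s,c=cv2.connectedComponentsWithStats(m.astype(np.uint8))
    for i in range(1,k):
        if s[i,4]>12: q=w[l==i]; print(n,"chip?",s[i,4],q.mean(0).round(),q[:,2].max().round(), q[:,:2].ptp(0).round() if hasattr(q,'ptp') else np.ptp(q,0).round())
for o in("glaze_jar","kiln_prop"):
    pass
print("jar",ray("top",[142,235],0),"prop",ray("top",[144,296],0),"tin",ray("top",[223,400],0), "mat",ray("top",[231,110],0),"tray",ray("top",[234,195],0),"shelf",ray("top",[225,269],0), "scr",ray("top",[230,109],8),"scr scene",ray("scene",[279,362],8))
E
```

```text
shelf 6285 ((527.5928344726562, -30.61474609375), (237.94247436523438, 280.4440002441406), 0.7356302738189697) 49.47477468630671
board 5980 ((518.8939819335938, -250.6953125), (321.0076904296875, 149.97560119628906), 0.7196483612060547) 49.45392820836017
4 1973 ((520.450439453125, 445.65643310546875), (199.32545471191406, 270.8426513671875), 88.22967529296875) 7.548499905646006
20 80 ((529.3604736328125, 429.3230895996094), (38.070560455322266, 88.66747283935547), 89.9827880859375) 29.74193801557725
48 279 ((528.9071044921875, 428.19146728515625), (72.27149963378906, 24.250823974609375), 0.5974683165550232) 67.94036497910675
top rim 148 [ 593. -100.] 30 112.0 106.0
top rim 149 [592.  59.] 30 113.0 106.0
top rim 148 [469.  56.] 30 113.0 105.0
top rim 153 [ 459. -106.] 30 112.0 106.0
tray/table z [np.float64(2.9), np.float64(-0.5), np.float64(-1.3)]
top chip? 37 [593. -93.  56.] 60.0 [31. 17.  8.]
top chip? 85 [593.  57.  55.] 60.0 [34. 31.  9.]
top chip? 64 [595. -18.  57.] 64.0 [19. 26. 19.]
top chip? 55 [549. -50.  58.] 63.0 [25. 23. 19.]
top chip? 66 [522.  51.  57.] 66.0 [25. 25. 
[... 270 characters left out ...]
 101.0
scene rim 148 [596.  60.] 31 110.0 102.0
tray/table z [np.float64(14.4), np.float64(-1.4), np.float64(-3.0)]
scene chip? 1301 [553.  -9.  51.] 75.0 [226. 206.  35.]
scene chip? 31 [454.  39.  69.] 75.0 [30. 22. 13.]
scene chip? 16 [417.  60.  48.] 51.0 [14. 35.  5.]
scene chip? 33 [580.  40.  68.] 74.0 [30. 22. 13.]
jar [778.17899701  58.99051136   0.        ] prop [ 768.87689703 -122.41536946    0.        ] tin [ 528.80077475 -422.43188673    0.        ] mat [521.03981788 430.2319477    0.        ] tray [507.67407128 180.83246424   0.        ] shelf [530.02030183 -36.9366739    0.        ] scr [524.22391129 430.3186926    8.        ] scr scene [534.84333758 432.80274663   8.        ]
```

```bash
cat >> h.py <<'E'
YAW=0.0127; ATT=[np.pi,0,YAW-np.pi]
SH=np.array([527.6,-30.6]); BD=np.array([518.9,-250.7])
Rz=np.array([[np.cos(YAW),-np.sin(YAW)],[np.sin(YAW),np.cos(YAW)]])
def shelf(x,y): return SH+Rz@[x,y]
def board(x,y): return BD+Rz@[x,y]
L=manip.move_linear
def cups(n,zr=(93,125)):
    p,d=eyes.snapshot(n); w=cloud(n,d)
    m=(w[...,2]>zr[0])&(w[...,2]<zr[1])&(w[...,0]>340)&(w[...,0]<690)&(w[...,1]>-330)&(w[...,1]<125)
    k,l,s,c=cv2.connectedComponentsWithStats(m.astype(np.uint8)); o=[]
    for i in range(1,k):
        if s[i,4]>50:
            (a,b),r=cv2.minEnclosingCircle(w[l==i][:,:2].astype(np.float32)); o.append((a,b,r))
    return p,d,np.array(sorted(o))
def carry(src,dst,zup=145):
    L([*src,zup],300); L([*src,63],150)
    manip.move_gripper(0.3); g=manip.sense(); print("grip",round(g["grip_width"],3),round(g["gripper_force"],1))
    L([*src,zup],150); L([*dst,zup],300); L([*dst,68],150)
    hit=L([*dst,58],20,stop_force=4); print("set",hit,manip.sense()["position"].round(1))
    manip.move_gripper(1.0); L([*dst,zup],200); print("t",manip.sense()["t"])
E
python3 - <<'E'
from h import *
src=[(461.5,-105),(470,58),(594,60),(595,-98.5)]
src=[(461.5,-105),(470,58),(595,-98.5),(594,60)]
slots=[board(x,0) for x in(-120,-40,40,120)]
manip.movep([461.5,-105,160],ATT)
print(manip.sense()["joint_pos"].round(2),manip.sense()["t"])
carry(src[0],slots[0])
E
```

```text
[-0.47  0.33  1.63  0.    1.18 -2.06] 3.675
grip 0.69 31.3
set True [ 399.2 -252.4   63.3]
t 8.7
```

Run:
```python
from h import *
src=[(461.5,-105),(470,58),(595,-98.5),(594,60)]
slots=[board(x,0) for x in(-120,-40,40,120)]
for i in(1,2,3): carry(src[i],slots[i])
L([470,60,250],300); manip.movep([400,430,200],[np.pi,0,YAW-np.pi])
p,d,c=cups("top"); print(c.round())
cv2.imwrite("pics/top1c.png",cv2.resize(p[110:310,60:440,::-1],None,fx=2.1,fy=2.1,interpolation=3)); np.savez("top1.npz",p=p,d=d)
```

```text
grip 0.698 30.6
set True [ 479.2 -251.5   63.2]
t 15.1833
grip 0.683 32.0
set True [ 559.3 -250.3   63.5]
t 20.7667
grip 0.683 31.5
set True [ 639.3 -249.3   63.4]
t 27.275
[[ 397. -250.   30.]
 [ 479. -248.   30.]
 [ 557. -248.   31.]
 [ 637. -245.   30.]]
```

View pics/top1c.png

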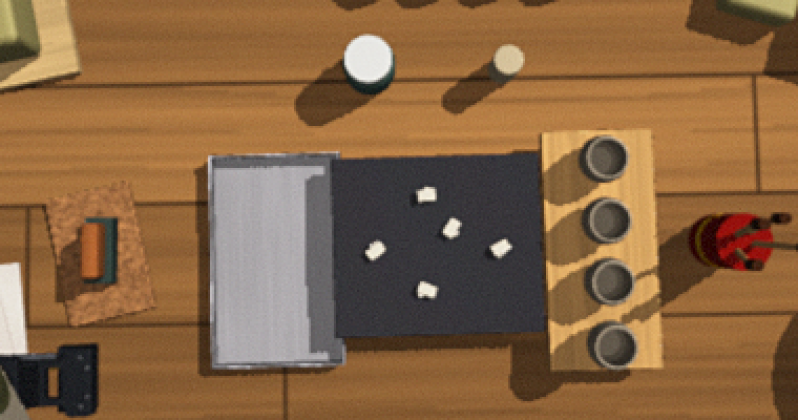

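The picture shows the four cups upright on the board, crop (605–615, 158–345), five chips on the shelf, and the scraper unmoved at (98,250). Next I take the scraper and start wiping.

```bash
cat >> h.py <<'E'
def handle(n,z0,z1,box):
    p,d=eyes.snapshot(n); w=cloud(n,d)
    m=(w[...,2]>z0)&(w[...,2]<z1)&(w[...,0]>box[0])&(w[...,0]<box[1])&(w[...,1]>box[2])&(w[...,1]<box[3])
    q=w[m]; return cv2.minAreaRect(q[:,:2].astype(np.float32)),np.median(q[:,2]),m.sum()
def chips():
    p,d=eyes.snapshot("top"); w=cloud("top",d); hsv=cv2.cvtColor(p,cv2.COLOR_RGB2HSV)
    m=(hsv[...,2]>120)&(hsv[...,1]<70)&(w[...,0]>400)&(w[...,0]<660)&(w[...,1]>-176)&(w[...,1]<118)&(w[...,2]>44)&(w[...,2]<80)
    k,l,s,c=cv2.connectedComponentsWithStats(m.astype(np.uint8))
    return p,[w[l==i].mean(0).round().tolist() for i in range(1,k) if s[i,4]>10]
def wipe(sx,y0=-112,y1=135,zoff=0.7,zup=125,speed=90):
    a=shelf(sx,y0); b=shelf(sx,y1)
    L([*a,zup],250); L([*a,88],150); hit=L([*a,74],20,stop_force=5); z=manip.sense()["position"][2]
    manip.hold(0.2); print("down",hit,z.round(1))
    L([*a,z+zoff],20); L([*b,z+zoff],speed); L([*b,zup],150)
    s=manip.sense(); print("t",s["t"],"w",round(s["grip_width"],3))
E
python3 - <<'E'
from h import *
box=(460,600,370,490)
for n in("top","scene"): print(n,handle(n,56,78,box))
L([529.5,429,200],250); L([529.5,429,100],250); L([529.5,429,38],80,stop_force=10)
manip.move_gripper(0.05); s=manip.sense(); print(s["position"],s["grip_width"],s["gripper_force"])
L([529.5,429,150],150); s=manip.sense(); print(s["grip_width"],s["gripper_force"])
p,c=chips(); print(c)
a=shelf(0,-112); L([*shelf(0,0),150],250)
wipe(0)
print(chips()[1])
E
```

```text
top (((528.8240966796875, 429.1097717285156), (72.22465515136719, 24.288227081298828), 0.49650144577026367), np.float64(68.42590501666999), np.int64(253))
scene (((532.4901123046875, 431.47442626953125), (24.379783630371094, 74.48908996582031), 87.42438507080078), np.float64(66.89745750615134), np.int64(218))
[529.48786421 428.9060635   37.97031851] 0.2714343447863571 29.781691152602434
0.2687517818044844 29.77207576856017
[[595.0, -19.0, 57.0], [550.0, -51.0, 57.0], [522.0, 52.0, 57.0], [522.0, -115.0, 57.0], [468.0, -16.0, 58.0]]
down True 87.8
t 41.2583 w 0.267
[[595.0, -18.0, 57.0], [551.0, -48.0, 57.0], [522.0, -115.0, 57.0], [468.0, -16.0, 57.0]]
```

Run:
```python
from h import *
s=manip.sense(); print(s["position"].round(1),s["ft_force"].round(1),s["wrist_torque"].round(2))
p,d=eyes.snapshot("scene"); a=cv2.resize(p[110:300,200:400],None,fx=2,fy=2,interpolation=3)
p,d=eyes.snapshot("top"); b=cv2.resize(p[150:340,150:350],None,fx=2,fy=2,interpolation=3)
cv2.imwrite("pics/w1.png",np.hstack([a,b])[:,:,::-1])
```

```text
[525.5 104.3 124.2] [-0.8  0.5 -3.4] [0.01 0.06 0.03]
```

View pics/w1.png

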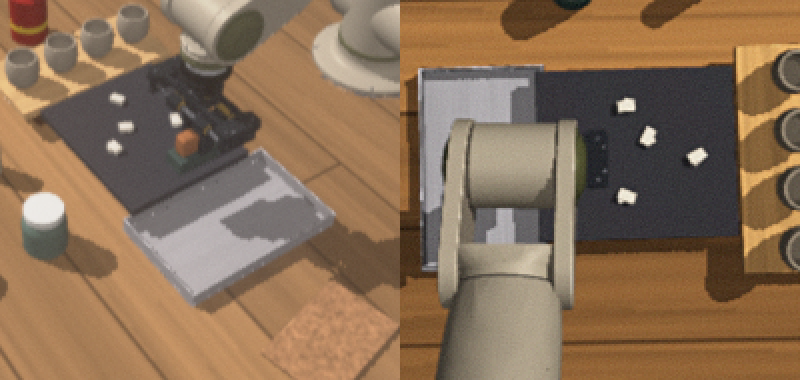

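The scraper is held level at (185,150) in the left half, but the wipe stopped early, about 8 mm too high. The chips are unmoved, and the one at y=52 is hidden under the wrist. I'll let the arm settle before the force-stopped descent and set down further back.

```bash
sed -i 's/def wipe(sx,y0=-112/def wipe(sx,y0=-124/; s/L(\[\*a,88\],150); hit=L(\[\*a,74\],20,stop_force=5)/L([*a,85],120); manip.hold(0.4); hit=L([*a,76],15,stop_force=6)/' h.py
python3 - <<'E'
from h import *
wipe(0)
a=shelf(0,-124); L([*a,140],250)
p,c=chips(); print(c)
cv2.imwrite("pics/w2.png",cv2.resize(p[150:340,120:350,::-1],None,fx=2,fy=2,interpolation=3))
E
```

```text
down True 78.3
t 47.8833 w 0.272
[[595.0, -18.0, 58.0], [470.0, -14.0, 59.0]]
```

View pics/w2.png

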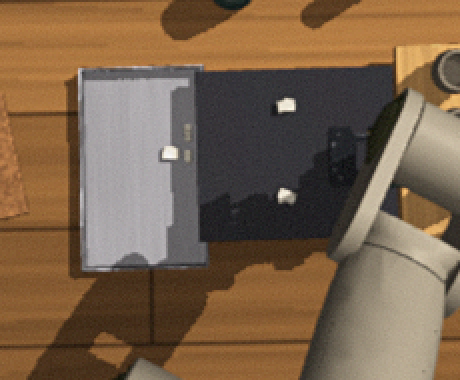

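The first lane is clean, with three chips in the tray at (168,153), (187,130) and (187,155). Chips remain on the shelf at (286,105) and (286,195).

Run:
```python
from h import *
wipe(66); wipe(-60)
a=shelf(0,-124); L([*a,140],250)
p,c=chips(); print(c)
cv2.imwrite("pics/w3.png",cv2.resize(p[150:340,120:350,::-1],None,fx=2,fy=2,interpolation=3))
```

```text
down True 78.3
t 54.8333 w 0.268
down True 78.2
t 61.4333 w 0.271
[]
```

View pics/w3.png

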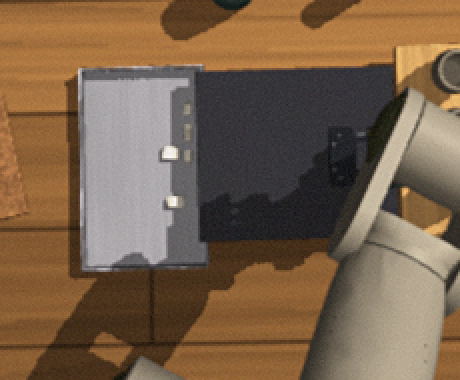

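All five chips lie in the tray: (187,108), (187,130), (187,155), (168,153) and (173,202). The shelf is clean. Now the scraper goes back, then the cups.

Run:
```python
from h import *
L([*shelf(0,100),150],300); q=[524,430]; L([*q,150],300); L([*q,48],120); manip.hold(0.4)
print(L([*q,33],15,stop_force=5),manip.sense()["position"].round(1))
manip.move_gripper(0.6); L([*q,160],150); manip.move_gripper(1.0)
L([*shelf(-60,0),200],300); L([400,300,220],300)
p,d,c=cups("top"); print(c.round()); p2,d2,c2=cups("scene"); print(c2.round())
print(handle("top",56,78,(460,600,370,490)),manip.sense()["t"])
cv2.imwrite("pics/b1.png",cv2.resize(p[110:310,60:440,::-1],None,fx=2.1,fy=2.1,interpolation=3))
```

```text
True [523.8 430.   36.2]
[[ 398. -249.   30.]
 [ 478. -249.   30.]
 [ 556. -248.   30.]
 [ 637. -246.   30.]]
[[ 399. -248.   31.]
 [ 483. -247.   31.]
 [ 560. -246.   32.]
 [ 642. -245.   32.]]
(((523.3564453125, 431.3428039550781), (24.08170509338379, 72.16060638427734), 89.9694595336914), np.float64(68.32102363294499), np.int64(262)) 72.5
```

View pics/b1.png

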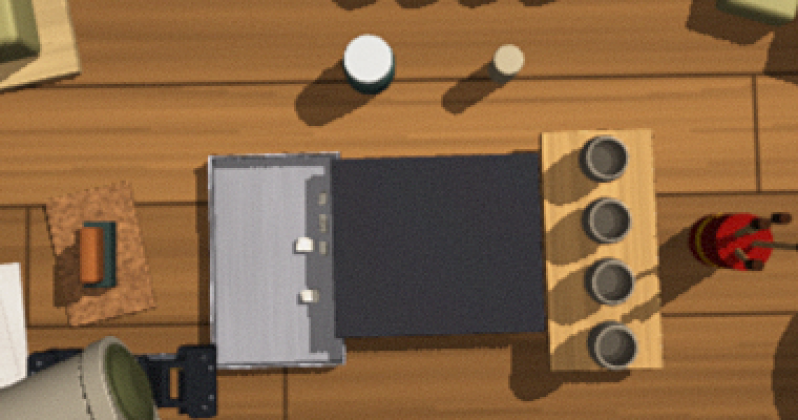

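Scraper is on the mat at (98,255), five chips are in the tray, the shelf is empty and four cups stand on the board. Next I set the cups back.

Run:
```python
from h import *
src=[(398.5,-250),(480,-249.5),(558.5,-249),(639,-247.5)]
dst=[shelf(-62,-70),shelf(-62,70),shelf(62,-70),shelf(62,70)]
L([*shelf(-60,0),200],300)
for i in(1,0,3,2) : carry(src[i],dst[{1:1,0:0,3:3,2:2}[i]])
L([*shelf(-60,0),200],300); L([400,300,220],300)
p,d,c=cups("top"); print(c.round(), [(Rz.T@(q[:2]-SH)).round() for q in c])
print(handle("top",56,78,(460,600,370,490)),manip.sense()["t"])
cv2.imwrite("pics/b2.png",cv2.resize(p[110:310,60:440,::-1],None,fx=2.1,fy=2.1,interpolation=3))
```

```text
grip 0.692 30.8
set True [465.1  38.6  63.3]
t 79.875
grip 0.685 31.3
set True [ 466.9 -101.6   63.1]
t 85.8
grip 0.68 31.9
set True [589.2  40.2  63.3]
t 91.95
grip 0.681 31.3
set True [ 591.  -100.    63.4]
t 97.85
[[ 463.   40.   30.]
 [ 465. -100.   30.]
 [ 587.   42.   30.]
 [ 589.  -98.   30.]] [array([-64.,  72.]), array([-63., -68.]), array([60., 72.]), array([ 60., -68.])]
(((523.4102783203125, 430.78436279296875), (72.48934173583984, 25.251739501953125), 1.4032750129699707), np.float64(68.55995221133419), np.int64(261)) 99.8833
```

View pics/b2.png

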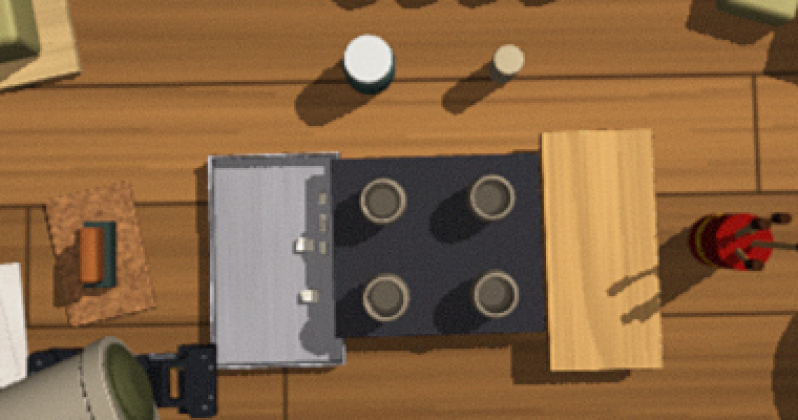

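The four cups stand upright and apart on the clean shelf at (383,200), (492,198), (386,297) and (496,294). Five chips are in the tray, the scraper is on the mat at (98,255), and the jar, tin and prop haven't moved.

```bash
python3 -c "
from h import *
print(finish_job())"
```

```text
the job is handed in; nothing more can be done
None
```

The job is handed in after about 100 s on the robot's clock: all five chips are in the tray, the scraper is flat on its mat, and the four cups are upright and apart on the clean shelf; no verdict came back.

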